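# Set up the piping jig: hang the row gauge, set and clamp the stop leg

## Robot

A 6-joint arm with a two-finger parallel gripper is mounted at the origin on the work surface. World frame = base frame: x ahead of the robot, y to its left, z up, the work surface at z = 0. Lengths are in m, angles in rad, forces in N, time in s.
With the tool pointing down it reaches from about 0.3 to 0.775 m from the base axis. Payload 14.6 kg.
Tool frame: the origin (TCP) lies on the centre line of the jaws, within the pads' length; the fingertips stand 19 mm ahead of it and the grasp point (between the pads) is the TCP; z points along the fingers, y is the direction in which the jaws open and shut (so a half turn about z gives the same grasp; the last joint's range is limited). The gripper opens to 94 mm and grips with 3 to 60 N. Pads are 16 mm wide; open, the fingers measure 119 mm over their backs; the gripper's body (75 mm by 177 mm) begins 78 mm behind the grasp point.
Start: joints at [-1.364, 0.3, 1.521, -0, 1.321, -0.067], TCP at [0.149, -0.53, 0.224] pointing down, gripper open.
Joint ranges: [-3.03, 3.03], [-0.79, 2.21], [0.23, 2.52], [-1.04, 4.18], [0, 3.07], [-2.55, 2.55]. Speed limits (rad/s): [2.22, 2.22, 2.57, 3.14, 3.14, 3.14].

## Interface

Orientations are given as [roll, pitch, yaw] about the fixed x, y, z axes, in that order (R = Rz(yaw) Ry(pitch) Rx(roll)).
In Python, from station import ctrl gives the robot as it stands. The module is installed in compiled form; this text tells all that it offers.
- The arm moves only by the shell command python3 -m creep 'ROWS' [FORCE]. ROWS is a JSON object of lists of equal length, an entry for each row: "translation": the shift along the world's x, y, z in mm, a list of three; "yaw": the turn about the world's z in rad; "gripper": the closure in counts, from 0 (fully open) to 255 (shut). A call has 1 to 5 rows; each row is the pose to reach, as a shift and turn from the pose measured when the call began; what a row does not reach only later rows make up. A row lasts 1/12 s, in which the tool goes at most 41.7 mm and 7.16 degrees, less where a joint would pass 70% of its speed; a pose out of reach is approached as far as the arm can. A call with a gripper value outside its range is refused whole. The fingers move at their own pace and stop on an object; FORCE is the grip in N (left out, the last holds). Time passes only in rows, so rows that repeat a pose let the fingers close. It gives the time, the measured TCP pose, the force and the opening at its end, in the units of the state.
- ctrl.get_obs(): the state, without advancing time (a new reading comes with each control period).
- ctrl.camera(name): name is "scene" or "top"; returns a dict with "pixels" (420x560x3 uint8, red, green, blue), "depth" (420x560 float32, m along the optical axis (not along the pixel's ray), 0 where there is no reading), "fx", "fy", "cx", "cy" (pixels), "dist" ([k1, k2, p1, p2, k3] as OpenCV has them; the pictures are not rectified), "R" (3x3) and "t" (3): a world point X has camera coordinates R X + t. Camera axes: x right, y down, z forward; pixel columns grow to the right and rows downward; lengths in m; the calibration is good to about 2 mm. A picture is of the moment at which its call begins.
- ctrl.hand_in(): hands the job in, once; it reports no verdict.
The state is a dict: "time_s": time; "qpos": joint angles; "joint_vel": joint speeds; "tau": joint torques, N m; "ee_pos": TCP position; "eef_rot": TCP orientation; "force": force on the tool from outside, world axes, zero at the start; "moment": the same for the moment, N m; "grip_width": finger opening in m.
Only numpy, scipy, OpenCV 4.12 (cv2) and the standard library are available. Lean on these libraries where they do the work, as an engineer would, in place of code of your own. Each camera call takes 0.05 s, during which the arm holds its last target. There are 200 camera calls.

## Task

Set up the piping jig for the next tray: take the row-gauge hanger off its little stand, hook it over the jig's rail near the rail's left end (seen from the robot) and slide it right along the rail until it meets the stop ring, then let go of it there. Then take the knob of the jig's cam lever, pull the sprung leg out to the left until its pointer is level with the length mark, and, holding the leg there, swing the lever fully closed. Finish while still gripping the knob, lever closed and leg at the mark (the leg springs back if let go), and leave the jug, the cutter ring, the nozzle and the cup where they stand.

Things in the scene. Friction and masses are not known exactly. Their poses are not given: they have to be found in the camera images.
- jig: Fixed piping jig: aluminium plate, x -150 to +125, y +-180, 10 mm thick; origin on its underside on the table, x away from the robot, y left, z up; turned by up to 0.2 rad. A rail runs along y at its far edge. Near edge: a steel guide bar along y at x = -70 mm, 24 mm wide, top z = 22 mm, with a grey sleeve for the leg at its right end (y = -170 to -85 mm, top 56 mm).
- rail_top (a point): Middle of the top line of the jig's rail: a round steel bar 12 mm in diameter along the jig's y, at jig x = +90 mm, top 146 mm above the table, axis 140 mm. It is free between two end posts 14 mm thick at y = -172 and +172 mm from this point, 150 mm high. Axes as the jig's.
- stop_ring: Steel stop ring fixed on the right half of the rail, 28 mm in diameter, 10 mm long along the rail (y), with a small screw up to 24 mm above the rail axis; origin at its centre on the rail axis (140 mm up), axes as the jig's. The hanger touches its left face when the hanger's centre is 35 mm to the left (+y) of the ring's centre.
- hanger_grip (a point): Centre of the upright black grip tab of the row-gauge hanger: 8 mm thick (x), 32 wide (y), 42 high, grasped from above; y runs along the bar. The hanger is a steel saddle, 0.13 kg, 60 mm wide (y), open below: its seat rests on the bar 28 mm below this point; from the seat a front plate (-x) reaches 80 mm down, a rear lip (+x) 25 mm, with 22 mm between them. Either way round on the rail is fine.
- stand: Fixed small stand that the hanger hangs on at the start: white foot 90 (x) x 130 (y) x 12 mm, two posts 10 mm thick at y = +-55 mm, 127 mm high, with a 12 mm round bar along y between them, axis 120 mm above the table. Origin at the centre of the underside. It stands to the left or to the right of the jig.
- leg (a joint): How far the sliding leg is pulled out, m: 0 = fully in (where a light spring holds it), up to 0.115, growing along the jig's +y. The spring pulls back with about 2.5 N at 0 and 5 N at 0.1 m. The leg carries a grey block 44 x 44 mm, top 47 mm high, that rides on the guide bar and carries the cam lever.
- leg_pointer (a point): Tip of the small steel pointer on the far (+x) side of the leg's block, 41 mm above the jig's underside, 34 mm in +x from the lever's pivot and at the same y. It moves with the leg.
- length_mark: Length mark: a fixed upright steel blade 3 mm thick (y), 34 mm high, on a small foot on the jig plate just beyond the leg's block; origin under its foot (10 mm above the table), in the blade's middle plane, axes as the jig's. The leg is at the mark when its pointer has the same jig y as this origin.
- lever (a joint): Angle of the cam lever, rad: 0 = closed against its stop, lying along the jig's +y above the leg's guide bar; grows to 1.1 as it swings open towards the robot (counter-clockwise from above: the knob lies 60 mm from the pivot in the direction (-sin, cos) of the angle in jig x, y). It turns about an upright pivot and stays where it is left (about 0.08 N m of friction).
- lever_pivot (a point): Pivot axis of the cam lever, on top of the leg's block, 47 mm above the jig's underside; moves with the leg; turns with the lever, so that its y axis points to the knob.
- knob_grip (a point): Grip point in the upright black round knob at the lever's free end, 18 mm in diameter, from 59 to 103 mm above the table, 60 mm from the pivot; this point is 83 mm above the table. The lever bar under it is 14 mm wide, its top 59 mm above the table. It turns with the lever: y points away from the pivot.
- knob: The same knob; origin at the centre of its underside, 59 mm above the table.
- jug: Bystander: clear measuring jug, 100 mm wide, 110 mm high, with a handle; stands on the other side of the jig from the stand.
- cutter: Bystander: steel cutter ring 52 mm wide, 30 mm high, standing on the jig's plate between rail and leg.
- nozzle: Bystander: steel piping nozzle, a cone 28 mm wide, 40 mm high, standing on the jig's plate.
- cup: Bystander: white ceramic cup 70 mm wide, 75 mm high, at the left beyond the stand or jug.
There are look-alikes about, which are no part of the job. What is shaped like the part that bears hanger_grip but purple is not meant.

How it is judged:
On the way, in this order (a step that is already met when the one before it is completed fails the run):
1. the hanger is hooked over the jig's rail, well to the left of the stop ring (gap over 40 mm) (z of hanger_grip in the frame of stop_ring between 0.027 and 0.045 m and x of hanger_grip in the frame of stop_ring between -0.012 and 0.012 m and angle between the y axis of hanger_grip and the y axis of stop_ring, either way round below 0.3 rad and angle between hanger_grip's own z axis and vertical below 0.25 rad and y of hanger_grip in the frame of stop_ring above 0.075 m), for 0.1 s.
2. the hanger comes along the rail, still hooked on it, towards the stop ring (gap 8 to 37 mm) (z of hanger_grip in the frame of stop_ring between 0.027 and 0.045 m and x of hanger_grip in the frame of stop_ring between -0.012 and 0.012 m and angle between the y axis of hanger_grip and the y axis of stop_ring, either way round below 0.3 rad and angle between hanger_grip's own z axis and vertical below 0.25 rad and y of hanger_grip in the frame of stop_ring between 0.043 and 0.072 m).
3. the hanger has been slid along the rail to the stop ring (gap at most 7 mm) and let go (z of hanger_grip in the frame of stop_ring between 0.027 and 0.045 m and x of hanger_grip in the frame of stop_ring between -0.012 and 0.012 m and angle between the y axis of hanger_grip and the y axis of stop_ring, either way round below 0.3 rad and angle between hanger_grip's own z axis and vertical below 0.25 rad and y of hanger_grip in the frame of stop_ring between 0.03 and 0.042 m and distance between the grasp point and hanger_grip above 0.05 m), for 0.2 s.
4. the leg is held out at the length mark (within 6 mm) by the knob, the lever still open (y of leg_pointer in the frame of length_mark between -0.006 and 0.006 m and contact force between the fingers and knob above 1.5 N and value of joint lever above 0.65 rad), for 0.2 s.
5. the lever is closed with the leg still held at the mark (y of leg_pointer in the frame of length_mark between -0.006 and 0.006 m and contact force between the fingers and knob above 1.5 N and value of joint lever below 0.1 rad), for 0.2 s.
At the end, for the whole second after the job is handed in: The hanger hangs upright on the rail (tilt under 0.25 rad), astride it, 0 to 7 mm from the left face of the stop ring; the leg's pointer is within 6 mm of the length mark; the lever is closed to within 0.1 rad; and the fingers still press on the knob with over 1.5 N (all of step 5 and z of hanger_grip in the frame of stop_ring between 0.027 and 0.045 m and x of hanger_grip in the frame of stop_ring between -0.012 and 0.012 m and angle between the y axis of hanger_grip and the y axis of stop_ring, either way round below 0.3 rad and angle between hanger_grip's own z axis and vertical below 0.25 rad and y of hanger_grip in the frame of stop_ring between 0.03 and 0.042 m); the arm keeps its last pose, push and grip.
It fails at once if the lever is swung closed (below 0.5 rad) while the leg is more than 12 mm off the length mark (value of joint lever below 0.5 rad and not (y of leg_pointer in the frame of length_mark between -0.012 and 0.012 m)).
It fails at once if the jug, cutter ring, nozzle or cup is pushed more than 30 mm from its place (distance of any of jug, cutter, nozzle, cup from where it was at the start of the episode above 0.03 m).
It also fails if it takes over 59 s, if anything falls off the work surface, if the arm or the gripper's body presses on something with over 40 N, if the wrist force passes 120 N, or if a joint passes its speed limit or range.

## Working session

There is one attempt and no reset: what is moved stays moved. The work goes in short steps, Python scripts to look and compute and a shell command to move; the robot and the scene stay as the last step left them, time stands still between calls to the robot, and variables do not carry over. Pictures are saved under pics/ and viewed, about 8 in all and at most 12, crops included, and the job is handed in when it is done.

```bash
mkdir -p pics
cat > h.py <<'E'
import numpy as np, cv2
from station import ctrl
def cam(n): return ctrl.camera(n)
def save(c,f): cv2.imwrite('pics/'+f,c['pixels'][:,:,::-1])
def K(c): return np.array([[c['fx'],0,c['cx']],[0,c['fy'],c['cy']],[0,0,1.]])
def cloud(c):
    h,w=c['depth'].shape
    u,v=np.meshgrid(np.arange(w),np.arange(h))
    p=cv2.undistortPoints(np.stack([u,v],-1).reshape(-1,1,2).astype(np.float64),K(c),np.array(c['dist'],float)).reshape(h,w,2)
    d=c['depth'].astype(float)
    X=np.dstack([p*d[...,None],d])-np.array(c['t'])
    P=X@np.array(c['R']); P[d==0]=np.nan
    return P
def onplane(c,uv,z):
    p=cv2.undistortPoints(np.array(uv,float).reshape(-1,1,2),K(c),np.array(c['dist'],float)).reshape(-1,2)
    R=np.array(c['R']);t=np.array(c['t']);o=-R.T@t
    D=np.c_[p,np.ones(len(p))]@R
    return o+D*((z-o[2])/D[:,2])[:,None]
E
python3 - <<'E'
from h import *
import pickle
d={n:cam(n) for n in('scene','top')}
pickle.dump(d,open('c0.pkl','wb'))
for n in d: save(d[n],n+'0.png'); print(n,-np.array(d[n]['R']).T@np.array(d[n]['t']),d[n]['fx'])
print(ctrl.get_obs())
E
```

```text
scene [1.17075744 0.21533138 1.11986689] 468.886736586943
top [ 0.30510636 -0.05135142  1.49329013] 438.83394489083986
{'time_s': 0.1, 'qpos': array([-1.36358460e+00,  3.00383999e-01,  1.52150151e+00, -6.95306063e-06,
        1.32071489e+00, -6.66113696e-02]), 'joint_vel': array([ 0.00037049, -0.00039215, -0.00306554, -0.00079262, -0.00124445,
        0.001019  ]), 'tau': array([-6.68748617e-04, -5.32647371e+01, -3.53284192e+01,  7.08742091e-02,
        2.35048332e-02, -6.08341861e-05]), 'ee_pos': array([ 0.14867327, -0.52930298,  0.22396776]), 'eef_rot': array([-3.14058669e+00, -6.03575537e-05,  2.73824787e-01]), 'force': array([-0.18549117,  0.74514738,  0.52113302]), 'moment': array([0.03626762, 0.02689217, 0.02881014]), 'grip_width': 0.09402203571815533}
```

View pics/scene0.png

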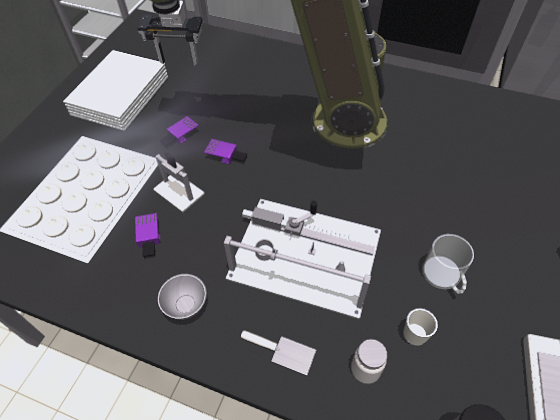

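View pics/top0.png

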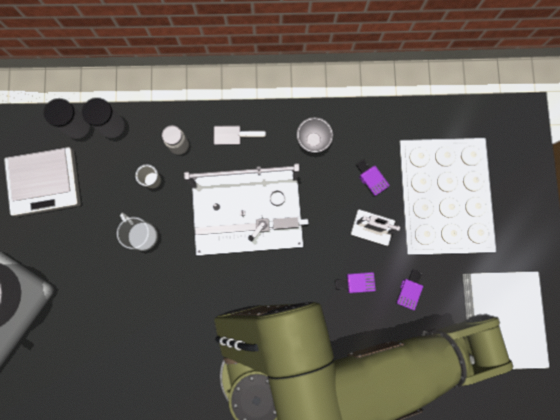

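Both views show the jig in the middle (top px 195-302 x 165-253), with the stand and its hanger to the right at top (375,225). The jug and cup are on the left, and the purple look-alikes lie flat. Next I'll crop in closer.

Run:
```python
from h import *
import pickle
d=pickle.load(open('c0.pkl','rb'))
a=cv2.resize(d['scene']['pixels'][150:315,145:390],(800,539),interpolation=cv2.INTER_CUBIC)
cv2.imwrite('pics/sc1.png',a[:,:,::-1])
b=cv2.resize(d['top']['pixels'][155:260,185:410],(800,373),interpolation=cv2.INTER_CUBIC)
cv2.imwrite('pics/tc1.png',b[:,:,::-1])
for n in d:
  P=cloud(d[n])
  for z0,z1,nm in((.005,.015,'plate'),(.13,.17,'hi')):
    m=(P[...,2]>z0)&(P[...,2]<z1)&(P[...,0]>.25)&(P[...,0]<.8)&(abs(P[...,1])<.45)
    k,l,s,c=cv2.connectedComponentsWithStats(m.astype(np.uint8))
    for i in range(1,k):
      if s[i,4]>12:
        q=P[l==i]; print(n,nm,s[i],q.mean(0).round(4),q.min(0).round(3),q.max(0).round(3),cv2.minAreaRect((q[:,:2]*1000).astype(np.float32)))
```

```text
scene plate [221 159  16   6  33] [ 0.3122 -0.3066  0.0084] [ 0.299 -0.328  0.005] [ 0.326 -0.284  0.015] ((310.9337463378906, -305.46221923828125), (20.43376922607422, 47.98986053466797), 18.708106994628906)
scene plate [158 177  47  36 622] [ 0.4856 -0.3869  0.012 ] [ 0.427 -0.45   0.005] [ 0.539 -0.322  0.015] ((473.2515563964844, -392.0977783203125), (131.25244140625, 101.30685424804688), 73.35380554199219)
scene plate [257 199  52  22 417] [ 0.4301 -0.0811  0.0113] [ 0.406 -0.154  0.005] [ 0.465 -0.006  0.015] ((435.35772705078125, -80.07352447509766), (148.03173828125, 58.587554931640625), 89.348876953125)
scene plate [ 241  214  141   64 3694] [0.4989 0.0631 0.0113] [ 0.395 -0.153  0.005] [0.578 0.212 0.015] ((485.001708984375, 29.120223999023438), (167.4481658935547, 366.8805236816406), 3.0383400917053223)
scene plate [154 240   7   4  15] [ 0.6548 -0.365   0.0092] [ 0.644 -0.372  0.005] [ 0.661 -0.359  0.014] ((654.305908203125, -364.68341064453125), (7.838677883148193, 18.604629516601562), 61.24942398071289)
scene plate [259 245  13   7  52] [ 0.5669 -0.0747  0.0116] [ 0.55
[... 3854 characters left out ...]
015] ((437.4179992675781, 25.929000854492188), (83.59161376953125, 375.76751708984375), 2.295531749725342)
top plate [149 234   8  15  22] [0.4407 0.3471 0.0088] [0.422 0.339 0.005] [0.469 0.362 0.013] ((443.48126220703125, 346.4366149902344), (9.460432052612305, 51.899173736572266), 65.38267517089844)
top hi [185 164 114  17 494] [0.6423 0.0373 0.1457] [ 0.623 -0.14   0.131] [0.664 0.214 0.169] ((641.8344116210938, 36.75065612792969), (25.66065216064453, 355.8890380859375), 2.927727699279785)
top hi [369 216  21  14 115] [ 0.4719 -0.3871  0.1389] [ 0.451 -0.421  0.13 ] [ 0.494 -0.358  0.17 ] ((475.3228454589844, -387.7699890136719), (62.77201461791992, 30.742292404174805), 70.1506576538086)
```

View pics/sc1.png

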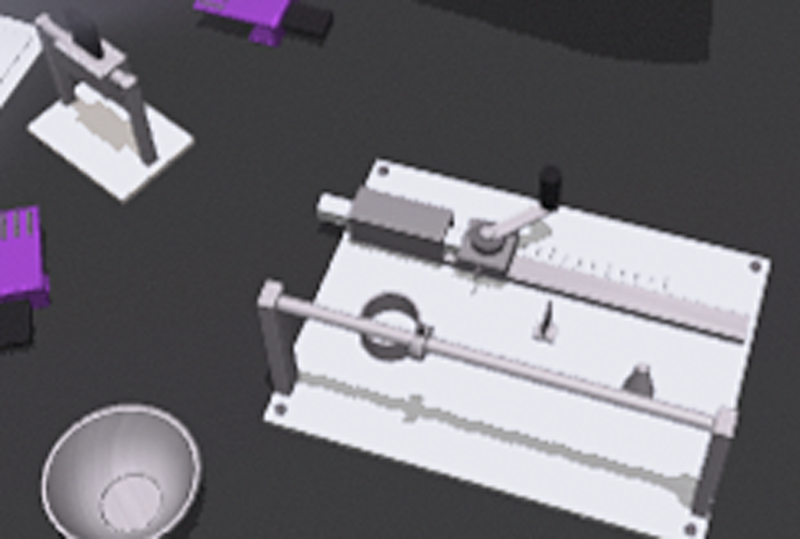

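View pics/tc1.png

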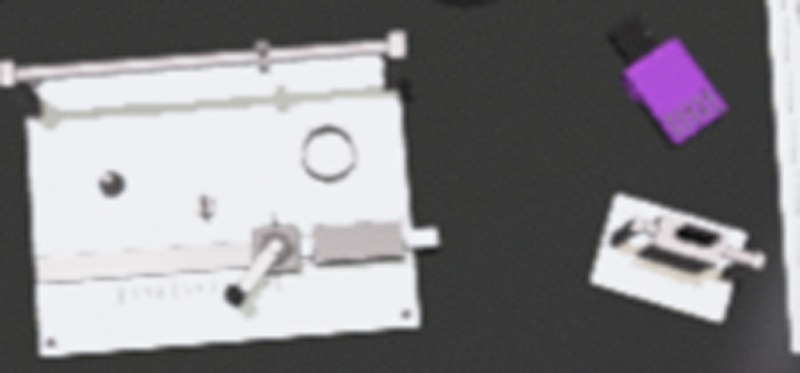

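The crops show the hanger on its stand with the black tab at top px (380,221), and the stop ring on the right half of the rail at about (259,171). The mark is at about (243,213), left of the pointer, and the lever is open with the knob at about (251,238). Now I'll measure these.

Run:
```python
from h import *
import pickle
d=pickle.load(open('c0.pkl','rb'))
r3=lambda a:np.round(np.array(a)*1000,1)
for n in d:
  c=d[n];P=cloud(c);im=c['pixels'].astype(int);print('==',n)
  ok=(P[...,0]>.3)&(P[...,0]<.72)
  # rail fit
  m=ok&(P[...,2]>.141)&(P[...,2]<.148)&(P[...,0]>.6)&(P[...,1]<.19)&(P[...,1]>-.115)
  q=P[m]; v=cv2.fitLine(q[:,:2].astype(np.float32),cv2.DIST_HUBER,0,1e-4,1e-4).ravel(); v[:2]*=np.sign(v[1])
  yaw=np.arctan2(-v[0],v[1]); print('rail yaw',yaw,'n',len(q),'z',r3(q[:,2].mean()))
  post=P[ok&(P[...,2]>.147)&(P[...,2]<.153)&(P[...,0]>.6)]
  for s in(1,-1):
    z=post[post[:,1]*s>(.18 if s>0 else .12)]; print('post',r3(z.mean(0)),len(z))
  Rj=np.array([[np.cos(yaw),-np.sin(yaw),0],[np.sin(yaw),np.cos(yaw),0],[0,0,1]])
  L=(P-np.r_[v[2:],0])@Rj   # jig-axes frame, origin on rail line
  rg=ok&(P[...,2]>.149)&(L[...,1]-0<.16)&(P[...,1]<.19)&(P[...,1]>-.115)&(P[...,0]>.6)
  q=L[rg]; print('ring',len(q), r3(q.min(0)),r3(q.max(0)),'world',r3(P[rg].mean(0)))
  dark=im.sum(-1)<150
  kn=dark&(P[...,2]>.065)&(P[...,2]<.11)&(P[...,0]>.33)&(P[...,0]<.5)&(abs(P[...,1])<.2)
  print('knob',kn.sum(),r3(P[kn].mean(0)),r3(P[kn].min(0)),r3(P[kn].max(0)))
  kt=kn&(P[...,2]>.1);print('knobtop',kt.sum(),r3(P[kt].mean(0)))
  tb=dark&(P[...,2]>.14)&(P[...,0]>.4)&(P[...,0]<.56)&(P[...,1]<-.3)&(P[...,1]>-.46)
  q=P[tb];print('tab',len(q),r3(q.mean(0)),r3(q.min(0)),r3(q.max(0)))
  q=P[tb&(P[...,2]>.155)];print('tabtop',len(q),r3(q.mean(0)),cv2.minAreaRect((q[:,:2]*1000).astype(np.float32)))
  q=P[(P[...,2]>.117)&(P[...,2]<.145)&(P[...,0]>.4)&(P[...,0]<.56)&(P[...,1]<-.3)&(P[...,1]>-.47)]
  v2=cv2.fitLine(q[:,:2].astype(np.float32),cv2.DIST_HUBER,0,1e-4,1e-4).ravel();v2[:2]*=np.sign(v2[1]);print('bar yaw',np.arctan2(-v2[0],v2[1]),r3(q.mean(0)),len(q))
  # things on plate, listed by height, in between rail and leg
  mk=(P[...,2]>.02)&(P[...,2]<.06)&ok&(abs(P[...,1]-.03)<.17)&(P[...,0]>.38)&(P[...,0]<.63)
  k,l,s,_=cv2.connectedComponentsWithStats(mk.astype(np.uint8),connectivity=8)
  for i in range(1,k):
    if s[i,4]>3:
      q=P[l==i]; print(' comp',s[i],r3(q.mean(0)),r3(q.min(0)),r3(q.max(0)))
```

```text
== scene
rail yaw 0.05279012 n 489 z 145.2
post [639.9 203.4 150. ] 59
post [ 656.2 -133.   150.5] 45
ring 87 [ -10.6 -151.2  149. ] [  9.3 143.2 168.3] world [650.   28.5 152.7]
knob 75 [447.1  18.1  93.2] [435.2   9.   65. ] [453.8  26.  108.3]
knobtop 30 [444.1  16.9 103.8]
tab 23 [ 483.5 -378.4  151.1] [ 477.4 -398.9  141. ] [ 487.4 -371.6  166.1]
tabtop 6 [ 482.8 -375.5  159.3] ((482.87420654296875, -376.5378112792969), (6.290266990661621, 5.394804954528809), 66.88243865966797)
bar yaw -0.2932975 [ 482.5 -387.1  129.6] 274
 comp [ 251  208  123   47 1337] [492.6   2.2  38.2] [ 447.9 -139.8   20. ] [525.4 200.   60. ]
 comp [255 239  19  10  96] [567.  -78.8  33.3] [557.1 -98.4  20.1] [592.4 -48.2  44.3]
 comp [310 242   4  10  21] [534.5  47.3  38.1] [524.9  44.2  21.3] [544.6  49.   48.3]
 comp [255 253  15   7  56] [606.4 -69.2  31.9] [598.1 -91.5  20.1] [612.3 -51.6  46.6]
 comp [336 261   9  11  64] [564.6 135.6  36.6] [557.2 124.3  21.2] [571.7 145.6  55.4]
== top
rail yaw 0.055296496 n 260 z 144.8
post [633.8 202.  149. ] 34
post [ 652.2 -133.7  150.1] 20
ring 54 [  -9.2 -146.4  149. ] [ 10.2 151.6 168.6] world [642.3  27.4 152.6]<stdin>:21: RuntimeWarning: Mean of empty slice.
  ret = um.true_divide(
Traceback (most recent call last):
ValueError: zero-size array to reduction operation minimum which has no identity
```

Run:
```python
from h import *
import pickle
d=pickle.load(open('c0.pkl','rb'))
r3=lambda a:np.round(np.array(a)*1000,1)
def rep(nm,q): print(nm,len(q),*( (r3(q.mean(0)),r3(q.min(0)),r3(q.max(0))) if len(q) else ()))
yaw=.054;Rj=np.array([[np.cos(yaw),-np.sin(yaw),0],[np.sin(yaw),np.cos(yaw),0],[0,0,1]])
for n in d:
  c=d[n];P=cloud(c);s=c['pixels'].astype(int).sum(-1);print('==',n)
  box=lambda x0,x1,y0,y1,z0,z1:(P[...,0]>x0)&(P[...,0]<x1)&(P[...,1]>y0)&(P[...,1]<y1)&(P[...,2]>z0)&(P[...,2]<z1)
  rep('ring>149',P[box(.6,.7,-.11,.0,.149,.17)])
  rg=P[box(.6,.7,-.11,.15,.125,.17)]@Rj; ax=np.median(rg[:,0]); q=rg[abs(rg[:,0]-ax)>8.5e-3]; print('axis jigx',r3(ax)); rep('ring side (jig axes)',q); 
  rep('ring top (jig axes)',P[box(.6,.7,-.11,.0,.149,.17)]@Rj)
  rep('knob z>.085',P[box(.4,.48,-.02,.06,.075,.12)]); rep('knobtop',P[box(.4,.48,-.02,.06,.099,.107)])
  rep('tab',P[box(.44,.52,-.43,-.34,.147,.2)]);rep('tabtop',P[box(.44,.52,-.43,-.34,.163,.2)])
  q=P[box(.44,.52,-.43,-.34,.15,.2)][:,:2];print(cv2.minAreaRect((q*1000).astype(np.float32)) )
  rep('saddle',P[box(.44,.52,-.45,-.34,.125,.147)])
  mk=box(.5,.57,.02,.08,.018,.06);rep('mark',P[mk]@Rj);q=P[box(.5,.57,.02,.08,.032,.06)];rep('marktop',q@Rj)
  q=P[box(.44,.54,-.08,.03,.042,.052)]; rep('blocktop',q); print(cv2.minAreaRect((q[:,:2]*1000).astype(np.float32)))
  q=P[box(.495,.53,-.06,.02,.03,.06)];rep('pointer jig',q@Rj)
  v,u=np.where(box(.505,.56,-.06,.08,.018,.06)); print('px',u.min(),u.max(),v.min(),v.max())
a=np.hstack([cv2.resize(d[n]['pixels'][y:y+50,x:x+66],(396*1,300),interpolation=cv2.INTER_CUBIC) for n,x,y in(('top',222,205),('scene',282,200))])
cv2.imwrite('pics/mk.png',a[:,:,::-1])
```

```text
== scene
ring>149 49 [653.4 -24.9 154.9] [ 641.5 -107.9  149.1] [ 6.618e+02 -2.000e-01  1.683e+02]
axis jigx 650.4
ring side (jig axes) 18 [653.9 -52.9 145.6] [ 639.9 -110.3  137.3] [662.7 -36.  153.9]
ring top (jig axes) 49 [651.1 -60.1 154.9] [ 639.9 -143.4  149.1] [659.8 -35.4 168.3]
knob z>.085 71 [447.1  17.8  94.7] [435.2   9.   75.5] [453.8  26.  108.3]
knobtop 30 [444.5  16.5 102.7] [435.2   9.   99.2] [451.7  26.  106.1]
tab 80 [ 480.5 -385.9  164.7] [ 469.4 -404.6  147.1] [ 487.4 -371.6  178.9]
tabtop 46 [ 479.3 -387.8  171.7] [ 469.4 -404.6  163.9] [ 486.2 -372.6  178.9]
((478.7924499511719, -388.5155334472656), (34.90471649169922, 10.63933277130127), 69.37640380859375)
saddle 222 [ 481.8 -387.9  132. ] [ 452.3 -449.5  125. ] [ 500.9 -340.6  146.9]
mark 35 [534.9  17.2  31.1] [501.3  -2.8  18.1] [548.   27.   48.3]
marktop 15 [536.5  18.3  43.1] [526.7  16.2  33.5] [546.4  19.8  48.3]
blocktop 163 [499.7 -27.   47.3] [467.2 -77.3  42.1] [525.4   1.6  51.9]
((491.9205017089844, -33.35621643066406), (75.99137878417969, 57.455665588378906), 75.48609161376953)
pointer jig 180 
[... 533 characters left out ...]
   147.4] [ 482.7 -374.1  180.7]
tabtop 35 [ 474.8 -387.9  172. ] [ 465.9 -404.   163.5] [ 482.7 -374.1  180.7]
((474.70697021484375, -389.2242431640625), (31.733739852905273, 8.650399208068848), 69.97230529785156)
saddle 183 [ 471.9 -391.   131.2] [ 447.9 -449.4  125.1] [ 497.5 -340.1  145.8]
mark 18 [531.9  18.3  28.7] [511.8   2.3  18.1] [570.   46.2  48.4]
marktop 6 [530.7  16.8  46.2] [522.4  16.3  44.1] [539.4  17.5  48.4]
blocktop 96 [488.1 -28.2  47.3] [449.  -79.8  42.1] [515.8  10.3  52. ]
((488.1461486816406, -24.95108413696289), (53.91452407836914, 96.11892700195312), 23.869979858398438)
pointer jig 56 [500.2 -52.3  48.7] [492.1 -84.2  36.3] [517.8 -27.2  59.7]
px 234 273 203 219
```

View pics/mk.png

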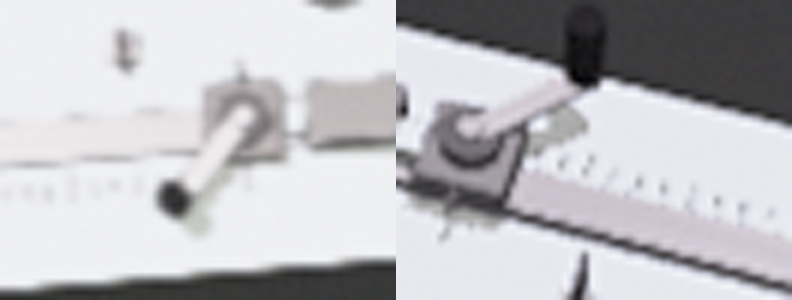

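The last crop shows the pointer tip at top px (262,217) and the mark's blade at about (243,212). My measurements:

| Item | Value |
|---|---|
| Jig yaw | ≈ 0.054 |
| Rail, as a function of jig y (Y) | ≈ (645.9-.054Y, 34.9+Y) |
| Ring | Y ≈ -51.5 |
| Mark | Y ≈ 17.5 |
| Knob | ≈ (442,16) |
| Tab | ≈ (477,-388), yaw ≈ -0.32, so tool yaw 1.25 |

Now moving.

```bash
python3 -m creep '{"translation":[[33,14,0],[66,28,0],[99,42,0],[132,56,0],[165,70,0]],"yaw":[0.1,0.2,0.3,0.4,0.5],"gripper":[0,0,0,0,0]}' 30
```

```text
time_s: 0.52
ee_pos: [0.315, -0.4583, 0.2237]
eef_rot: [-3.14, -0.0, 0.778]
force: [-0.2, -0.4, 0.9]
grip_width: 0.0938
```

```bash
python3 -m creep '{"translation":[[36,16,0],[72,31,0],[108,47,0],[144,62,0],[162,70,0]],"yaw":[0.1,0.2,0.3,0.4,0.472],"gripper":[0,0,0,0,0]}' && python3 -m creep '{"translation":[[0,0,-25],[0,0,-45],[0,0,-60],[0,0,-64],[0,0,-64]],"yaw":[0,0,0,0,0],"gripper":[0,0,0,0,0]}'
python3 - <<'E'
from h import *
c=cam('scene');o=cam('top')
a=np.hstack([cv2.resize(c['pixels'][120:220,130:230],(400,400),interpolation=2),cv2.resize(o['pixels'][180:280,330:430],(400,400),interpolation=2)])
cv2.imwrite('pics/g1.png',a[:,:,::-1])
E
```

```text
time_s: 0.93
ee_pos: [0.4801, -0.386, 0.2232]
eef_rot: [-3.14, -0.001, 1.258]
force: [-0.8, 0.6, -0.3]
grip_width: 0.0939
time_s: 1.35
ee_pos: [0.4797, -0.3857, 0.158]
eef_rot: [-3.138, -0.002, 1.258]
force: [-0.0, -0.7, 0.4]
grip_width: 0.094
```

View pics/g1.png

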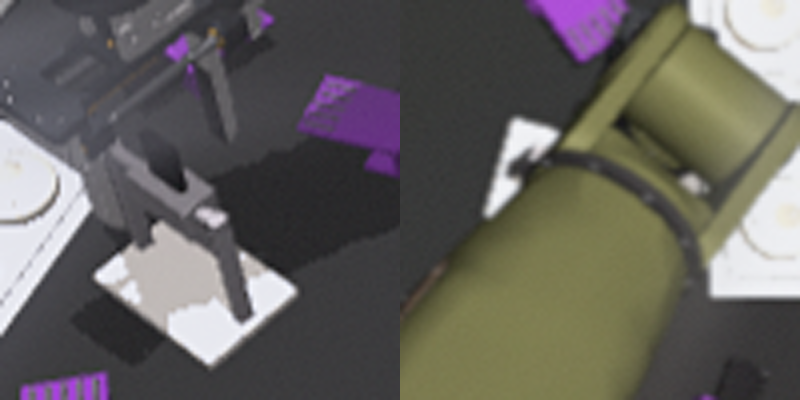

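The two fingers stand on either side of the tab, one left-front and one behind it, above the saddle. I'll shift about 3 mm back to the measured centre and close.

```bash
python3 -m creep '{"translation":[[-3,-2,2],[-3,-2,2],[-3,-2,2],[-3,-2,2],[-3,-2,2]],"yaw":[0,0,0,0,0],"gripper":[0,150,200,255,255]}' 15 && python3 -m creep '{"translation":[[0,0,0],[0,0,0],[0,0,0],[0,0,0],[0,0,0]],"yaw":[0,0,0,0,0],"gripper":[255,255,255,255,255]}' 30
```

```text
time_s: 1.87
ee_pos: [0.4773, -0.3884, 0.1623]
eef_rot: [-3.141, -0.0, 1.258]
force: [-0.1, -0.5, 0.7]
grip_width: 0.0707
time_s: 2.28
ee_pos: [0.4773, -0.3883, 0.1623]
eef_rot: [-3.141, -0.0, 1.258]
force: [0.2, 0.1, 0.8]
grip_width: 0.0372
```

```bash
python3 -m creep '{"translation":[[0,0,0],[0,0,0],[0,0,0],[0,0,0],[0,0,0]],"yaw":[0,0,0,0,0],"gripper":[255,255,255,255,255]}' 30; python3 -m creep '{"translation":[[0,0,0],[0,0,0],[0,0,0]],"yaw":[0,0,0],"gripper":[255,255,255]}' 30
```

```text
time_s: 2.7
ee_pos: [0.4773, -0.3884, 0.1623]
eef_rot: [-3.141, -0.0, 1.258]
force: [0.2, -0.3, 0.0]
grip_width: 0.0079
time_s: 2.95
ee_pos: [0.4773, -0.3884, 0.1623]
eef_rot: [-3.141, -0.0, 1.258]
force: [0.0, 0.6, -0.4]
grip_width: 0.0077
```

Gripped at 7.7 mm, which matches the 8 mm tab. Lifting.

```bash
python3 -m creep '{"translation":[[0,0,20],[0,0,45],[0,0,75],[0,0,105],[0,0,135]],"yaw":[0,0,0,0,0],"gripper":[255,255,255,255,255]}' && python3 -m creep '{"translation":[[10,33,0],[20,66,0],[30,99,0],[40,132,0],[50,165,0]],"yaw":[0.03,0.06,0.09,0.12,0.15],"gripper":[255,255,255,255,255]}' && python3 -m creep '{"translation":[[10,33,0],[20,66,0],[30,99,0],[40,132,0],[50,165,0]],"yaw":[0.03,0.06,0.09,0.12,0.15],"gripper":[255,255,255,255,255]}'
```

```text
time_s: 3.37
ee_pos: [0.4771, -0.3881, 0.2986]
eef_rot: [-3.14, -0.001, 1.258]
force: [0.9, -0.0, -0.7]
grip_width: 0.0079
time_s: 3.78
ee_pos: [0.5272, -0.2215, 0.2985]
eef_rot: [-3.14, -0.001, 1.409]
force: [0.6, -0.5, -1.4]
grip_width: 0.0079
time_s: 4.2
ee_pos: [0.5773, -0.0548, 0.2984]
eef_rot: [-3.14, -0.001, 1.561]
force: [0.4, -0.8, -1.8]
grip_width: 0.008
```

Remaining to Y=100: dx 63, dy 190, yaw +0.064.

```bash
python3 -m creep '{"translation":[[13,39,0],[26,78,0],[39,117,0],[51,154,0],[63,189,0]],"yaw":[0.02,0.04,0.064,0.064,0.064],"gripper":[255,255,255,255,255]}' && python3 -m creep '{"translation":[[0,0,0],[0,0,0],[0,0,0]],"yaw":[0,0,0],"gripper":[255,255,255]}'
python3 - <<'E'
from h import *
import pickle
d={n:cam(n) for n in('scene','top')};pickle.dump(d,open('c1.pkl','wb'))
print(ctrl.get_obs()['ee_pos'],ctrl.get_obs()['eef_rot'])
c=d['scene'];o=d['top']
a=np.hstack([cv2.resize(c['pixels'][150:330,210:400],(422,400),interpolation=2),cv2.resize(o['pixels'][130:280,150:300],(378,400),interpolation=2)])
cv2.imwrite('pics/g2.png',a[:,:,::-1])
E
```

```text
time_s: 4.62
ee_pos: [0.6404, 0.1365, 0.2981]
eef_rot: [-3.14, -0.001, 1.625]
force: [0.7, 0.2, -1.5]
grip_width: 0.0077
time_s: 4.87
ee_pos: [0.6402, 0.1362, 0.2977]
eef_rot: [-3.139, -0.0, 1.626]
force: [-0.8, -0.4, -0.9]
grip_width: 0.0083
[0.64030733 0.13526105 0.29834036] [-3.13970737e+00 -5.95976279e-04  1.62399372e+00]
```

View pics/g2.png

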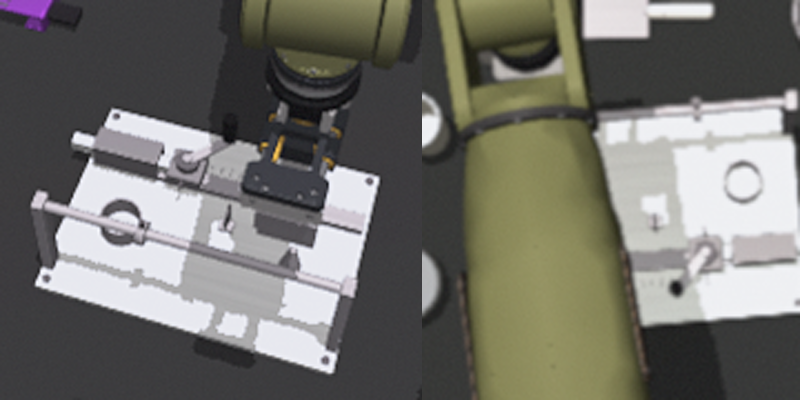

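The picture shows the hanger in the gripper above the rail's left half (left panel about (285,215)), with the finger hiding most of it. I'll check its position in the cloud.

Run:
```python
from h import *
import pickle
d=pickle.load(open('c1.pkl','rb'))
P=cloud(d['scene']);yaw=.054
J=np.stack([P[...,0]*np.cos(yaw)+P[...,1]*np.sin(yaw),-P[...,0]*np.sin(yaw)+P[...,1]*np.cos(yaw),P[...,2]],-1)*1000
for z in range(150,300,10):
  q=J[(abs(J[...,0]-647)<70)&(abs(J[...,1]-100)<60)&(J[...,2]>=z)&(J[...,2]<z+10)]
  if len(q): print(z,len(q),'x',np.percentile(q[:,0],[2,25,50,75,98]).round(1),'y',q[:,1].min().round(1),q[:,1].max().round(1))
```

```text
150 14 x [646.5 648.6 650.5 651.9 652.5] y 41.5 154.8
180 36 x [633.3 634.2 635.1 635.8 636.6] y 70.3 128.9
190 28 x [633.1 635.  635.6 636.6 637.6] y 70.2 130.0
200 2 x [634.8 635.1 635.4 635.7 636. ] y 129.2 129.7
210 1 x [635.8 635.8 635.8 635.8 635.8] y 129.9 129.9
220 1 x [636.9 636.9 636.9 636.9 636.9] y 129.5 129.5
230 10 x [659.8 660.4 660.8 661.3 661.9] y 76.3 129.1
240 71 x [659.2 660.8 661.4 662.  663.4] y 71.3 128.7
250 70 x [659.8 661.  661.6 662.  662.9] y 70.8 129.8
260 74 x [659.1 660.9 661.3 661.9 662.9] y 70.2 130.1
270 1 x [662.9 662.9 662.9 662.9 662.9] y 87.5 87.5
```

The hanger centre is at jig x ≈ 646.5 (gap side), Y = 100, and its bottom is at z = 182. All of this matches what I expected. I'll lower it with a +1 mm shift in x.

```bash
python3 -m creep '{"translation":[[1,0,-20],[1,0,-40],[1,0,-60],[1,0,-78],[1,0,-90]],"yaw":[0,0,0,0,0],"gripper":[255,255,255,255,255]}' && python3 -m creep '{"translation":[[0,0,-8],[0,0,-14],[0,0,-18],[0,0,-21],[0,0,-23]],"yaw":[0,0,0,0,0],"gripper":[255,255,255,255,255]}'
```

```text
time_s: 5.38
ee_pos: [0.6408, 0.1338, 0.2068]
eef_rot: [-3.138, -0.0, 1.622]
force: [1.3, 0.7, -1.6]
grip_width: 0.0076
time_s: 5.8
ee_pos: [0.641, 0.1338, 0.1841]
eef_rot: [-3.139, -0.0, 1.622]
force: [-0.0, 0.2, -0.4]
grip_width: 0.008
```

```bash
python3 -m creep '{"translation":[[0,0,-1],[0,0,-2],[0,0,-2],[0,0,-2]],"yaw":[0,0,0,0],"gripper":[255,255,255,255]}'; python3 -m creep '{"translation":[[0,0,-1],[0,0,-1],[0,0,-1]],"yaw":[0,0,0],"gripper":[255,255,255]}'
```

```text
time_s: 6.13
ee_pos: [0.6411, 0.1339, 0.1824]
eef_rot: [-3.14, -0.0, 1.622]
force: [-0.2, 0.5, -1.3]
grip_width: 0.0076
time_s: 6.38
ee_pos: [0.6412, 0.1339, 0.1823]
eef_rot: [-3.14, -0.001, 1.622]
force: [-3.1, -1.1, 5.5]
grip_width: 0.0076
```

Seated at TCP z 182.3, as predicted, with 5.5 N upwards. Now sliding right.

```bash
python3 -m creep '{"translation":[[0.5,-12,0],[1.5,-27,0],[2.3,-42,0],[3,-57,0],[3.7,-70,0]],"yaw":[0,0,0,0,0],"gripper":[255,255,255,255,255]}' && python3 -m creep '{"translation":[[0.4,-8,0],[0.8,-15,0],[1.2,-22,0],[1.5,-28,0],[1.7,-32,0]],"yaw":[0,0,0,0,0],"gripper":[255,255,255,255,255]}'
```

```text
time_s: 6.8
ee_pos: [0.645, 0.0616, 0.1823]
eef_rot: [-3.14, -0.0, 1.621]
force: [-0.6, 1.3, 1.8]
grip_width: 0.008
time_s: 7.22
ee_pos: [0.6468, 0.0291, 0.1823]
eef_rot: [-3.14, -0.0, 1.621]
force: [-0.2, 1.6, 0.1]
grip_width: 0.0081
```

```bash
python3 -m creep '{"translation":[[0.1,-2,0],[0.2,-4,0],[0.3,-6,0],[0.4,-8,0]],"yaw":[0,0,0,0],"gripper":[255,255,255,255]}'; python3 -m creep '{"translation":[[0.1,-1,0],[0.1,-2,0],[0.1,-2,0]],"yaw":[0,0,0],"gripper":[255,255,255]}'
```

```text
time_s: 7.55
ee_pos: [0.6472, 0.0212, 0.1823]
eef_rot: [-3.14, -0.001, 1.622]
force: [0.0, 1.7, 0.7]
grip_width: 0.0074
time_s: 7.8
ee_pos: [0.6473, 0.02, 0.1824]
eef_rot: [-3.141, -0.002, 1.622]
force: [-0.1, 4.6, 1.4]
grip_width: 0.0078
```

Contact with the ring at 4.6 N. I'll release and rise.

```bash
python3 -m creep '{"translation":[[0,0,0],[0,0,0],[0,0,0],[0,0,0],[0,0,0]],"yaw":[0,0,0,0,0],"gripper":[200,100,50,0,0]}' && python3 -m creep '{"translation":[[0,0,5],[0,0,20],[0,0,45],[0,0,75],[0,0,100]],"yaw":[0,0,0,0,0],"gripper":[0,0,0,0,0]}' && python3 -m creep '{"translation":[[-30,0,0],[-60,0,0],[-90,0,0],[-120,0,0],[-150,0,0]],"yaw":[-0.12,-0.24,-0.36,-0.48,-0.6],"gripper":[0,0,0,0,0]}'
python3 - <<'E'
from h import *
import pickle
c=cam('scene');pickle.dump(c,open('c2.pkl','wb'))
cv2.imwrite('pics/g3.png',cv2.resize(c['pixels'][180:310,215:390],(700,520),interpolation=2)[:,:,::-1])
P=cloud(c);yaw=.054
J=np.stack([P[...,0]*np.cos(yaw)+P[...,1]*np.sin(yaw),-P[...,0]*np.sin(yaw)+P[...,1]*np.cos(yaw),P[...,2]],-1)*1000
for z in list(range(100,200,8)):
  q=J[(abs(J[...,0]-647)<35)&(abs(J[...,1]+16)<50)&(J[...,2]>=z)&(J[...,2]<z+8)]
  if len(q): print(z,len(q),'x',np.percentile(q[:,0],[2,50,98]).round(1),'y',q[:,1].min().round(1),q[:,1].max().round(1))
E
```

```text
time_s: 8.22
ee_pos: [0.6472, 0.0199, 0.1823]
eef_rot: [-3.14, -0.002, 1.622]
force: [-0.1, -0.3, 0.8]
grip_width: 0.0376
time_s: 8.63
ee_pos: [0.6472, 0.0198, 0.2846]
eef_rot: [-3.141, -0.002, 1.622]
force: [0.1, 0.7, 1.0]
grip_width: 0.0711
time_s: 9.05
ee_pos: [0.4956, 0.0197, 0.2849]
eef_rot: [3.141, -0.002, 1.016]
force: [0.8, 0.5, 0.2]
grip_width: 0.0939
100 5 x [635.3 636.6 637.5] y 8.5 13.4
116 9 x [660.9 661.2 662.2] y -40.1 5.6
124 34 x [660.3 662.2 663.4] y -44.8 12.9
132 47 x [634.7 662.1 664.3] y -52.9 29.6
140 95 x [642.4 659.3 663.4] y -65.3 32.6
148 243 x [633.4 653.1 663.2] y -63.9 33.8
156 44 x [644.9 650.9 658.9] y -52.9 5.7
164 22 x [646.8 650.9 652.5] y -53.6 0.2
172 29 x [644.8 651.4 653.4] y -30.2 -0.1
180 23 x [645.6 651.1 653.7] y -29.9 -0.1
188 52 x [644.3 649.9 652.7] y -31.2 -0.4
196 5 x [647.5 649.7 651.1] y -23.6 -1.3
```

View pics/g3.png

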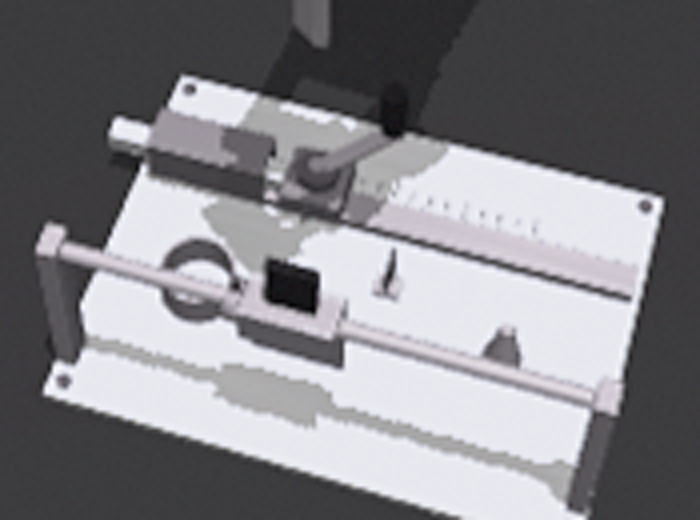

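The hanger hangs upright on the rail against the ring (crop about (300,310), tab at Y = -30..0), and everything else is undisturbed. On to the knob with the jaws along jig y (tool yaw 0.054).

```bash
python3 -m creep '{"translation":[[-13,-1,-15],[-26,-2,-30],[-40,-3,-45],[-53,-4,-60],[-53,-4,-75]],"yaw":[-0.12,-0.24,-0.36,-0.48,-0.6],"gripper":[0,0,0,0,0]}' && python3 -m creep '{"translation":[[0,0,-15],[0,0,-30],[0,0,-45],[0,0,-60],[0,0,-70]],"yaw":[-0.12,-0.24,-0.36,-0.362,-0.362],"gripper":[0,0,0,0,0]}'
python3 - <<'E'
from h import *
c=cam('scene');P=cloud(c)*1000
q=P[(abs(P[...,0]-442)<22)&(abs(P[...,1]-16)<22)&(P[...,2]>62)&(P[...,2]<112)]
print(len(q),q.mean(0).round(1),q.min(0).round(1),q.max(0).round(1),ctrl.get_obs()['ee_pos'])
E
```

```text
time_s: 9.52
ee_pos: [0.4377, 0.0158, 0.2103]
eef_rot: [-3.142, -0.002, 0.401]
force: [-0.4, -0.2, -0.5]
grip_width: 0.0937
time_s: 9.93
ee_pos: [0.4375, 0.0158, 0.1394]
eef_rot: [-3.142, -0.001, 0.039]
force: [0.2, 0.2, -0.1]
grip_width: 0.0941
93 [448.7  16.7  88.1] [435.4  -4.2  62.8] [463.7  25.9 109.1] [0.43686909 0.01583953 0.13807533]
```

```bash
python3 -m creep '{"translation":[[5,0,0],[5,0,-20],[5,0,-38],[5,0,-50],[5,0,-55]],"yaw":[0.015,0.015,0.015,0.015,0.015],"gripper":[0,0,0,0,0]}' && python3 -m creep '{"translation":[[0,0,0],[0,0,0],[0,0,0],[0,0,0],[0,0,0]],"yaw":[0,0,0,0,0],"gripper":[255,255,255,255,255]}' 35 && python3 -m creep '{"translation":[[0,0,0],[0,0,0],[0,0,0],[0,0,0],[0,0,0]],"yaw":[0,0,0,0,0],"gripper":[255,255,255,255,255]}' && python3 -m creep '{"translation":[[0,0,0],[0,0,0],[0,0,0],[0,0,0],[0,0,0]],"yaw":[0,0,0,0,0],"gripper":[255,255,255,255,255]}'
```

```text
time_s: 10.4
ee_pos: [0.442, 0.0158, 0.0825]
eef_rot: [-3.141, 0.002, 0.056]
force: [-0.1, 0.6, 0.9]
grip_width: 0.0943
time_s: 10.82
ee_pos: [0.4424, 0.0158, 0.0831]
eef_rot: [-3.141, 0.0, 0.056]
force: [0.7, 0.6, 0.0]
grip_width: 0.0642
time_s: 11.23
ee_pos: [0.4424, 0.0158, 0.0831]
eef_rot: [-3.141, 0.0, 0.056]
force: [-0.0, -0.1, -0.2]
grip_width: 0.0307
time_s: 11.65
ee_pos: [0.4421, 0.016, 0.083]
eef_rot: [-3.141, 0.001, 0.056]
force: [-2.0, 5.2, 1.8]
grip_width: 0.0172
```

The knob is held at about 18 mm. I'll pull the leg about 60 mm along jig +y, then look.

```bash
python3 -m creep '{"translation":[[-0.5,10,0],[-1.3,24,0],[-2,38,0],[-2.7,50,0],[-3.2,60,0]],"yaw":[0,0,0,0,0],"gripper":[255,255,255,255,255]}' 40 && python3 -m creep '{"translation":[[0,0,0],[0,0,0]],"yaw":[0,0],"gripper":[255,255]}'
python3 - <<'E'
from h import *
import pickle
d={n:cam(n) for n in('scene','top')};pickle.dump(d,open('c3.pkl','wb'))
c=d['scene'];o=d['top']
a=np.hstack([cv2.resize(c['pixels'][195:265,265:335],(560,560),interpolation=2)])
cv2.imwrite('pics/g4.png',a[:,:,::-1])
E
```

```text
time_s: 12.07
ee_pos: [0.4393, 0.0767, 0.083]
eef_rot: [3.141, -0.0, 0.056]
force: [3.4, -6.3, -3.0]
grip_width: 0.0173
time_s: 12.23
ee_pos: [0.4393, 0.077, 0.083]
eef_rot: [3.141, -0.0, 0.057]
force: [0.2, -3.5, -1.5]
grip_width: 0.0176
```

View pics/g4.png

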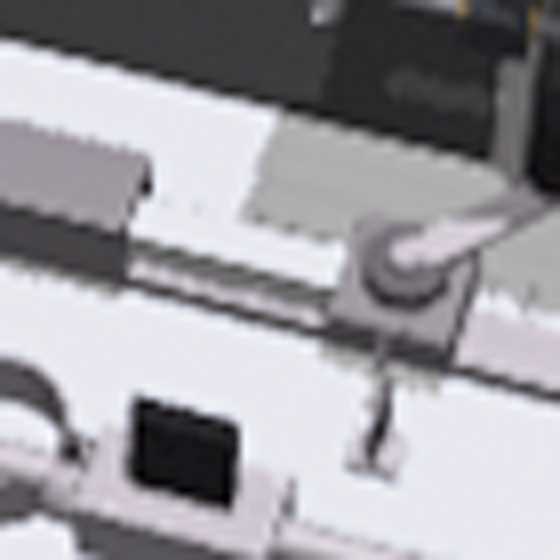

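The pointer at crop (383,350) almost lines up with the blade's top at (388,370), so only a few mm remain. I'll put numbers on it.

Run:
```python
from h import *
import pickle
d=pickle.load(open('c3.pkl','rb'));d0=pickle.load(open('c0.pkl','rb'));yaw=.054
Rj=np.array([[np.cos(yaw),-np.sin(yaw),0],[np.sin(yaw),np.cos(yaw),0],[0,0,1]])
f=lambda c,uv,z:(onplane(c,uv,z)@Rj*1000).round(1)
print('pointer c3',f(d['scene'],[(265+383/8,195+345/8),(265+383/8,195+360/8)],.041))
print('pointer c0',f(d0['scene'],[(282+51/6,200+37/6),(282+56/6,200+215/6),(282+51/6,200+235/6)],.041))
print('blade',f(d['scene'],[(265+388/8,195+370/8)],.044),f(d0['scene'],[(282+187/6,200+255/6)],.044))
print('pivot hub c3',f(d['scene'],[(265+405/8,195+250/8)],.055),'c0',f(d0['scene'],[(282+73/6,200+125/6)],.055))
print('c0 top pointer',f(d0['top'],[(222+240/6,205+68/6)],.041),'blade',f(d0['top'],[(222+125/6,205+40/6)],.044),'pivot',f(d0['top'],[(222+243/6,205+116/6)],.055))
for n in d:
  for k,dd in(('c0',d0),('c3',d)):
    J=cloud(dd[n])@Rj*1000
    m=(J[...,2]>44)&(J[...,2]<51)&(J[...,0]>466)&(J[...,0]<510)&(J[...,1]>-80)&(J[...,1]<80)
    q=J[m]; print(n,k,'block y',np.percentile(q[:,1],[1,5,50,95,99]).round(1),len(q))
    m=(J[...,2]>30)&(J[...,2]<50)&(J[...,0]>524)&(J[...,0]<550)&(J[...,1]>5)&(J[...,1]<30)
    q=J[m]; print('   blade',len(q),q.mean(0).round(1) if len(q) else '')
J=[ (np.array(p)@Rj*1000).round(1) for p in ([.4421,.016,0],[.4393,.077,0])];print(J)
```

```text
pointer c3 [[511.1  14.   41. ]
 [516.9  15.6  41. ]]
pointer c0 [[426.9 -75.5  41. ]
 [521.7 -43.8  41. ]
 [532.6 -42.8  41. ]]
blade [[522.   18.6  44. ]] [[526.1  18.8  44. ]]
pivot hub c3 [[480.8  12.6  55. ]] c0 [[481.3 -48.2  55. ]]
c0 top pointer [[513.2 -48.5  41. ]] blade [[533.6  14.   44. ]] pivot [[484.4 -48.3  55. ]]
scene c0 block y [-78.2 -72.2 -48.3 -26.1 -25.5] 113
   blade 15 [536.5  18.3  43.1]
scene c3 block y [-73.5 -59.7  -1.7  33.   34.5] 144
   blade 16 [536.2  18.3  41.6]
top c0 block y [-76.4 -73.3 -57.8 -26.8 -25.8] 63
   blade 5 [532.3  16.7  46.4]
top c3 block y [-77.7 -73.1 -34.4   3.3   5.2] 34
   blade 3 [532.1  16.6  47.7]
[array([442.3,  -7.9,   0. ]), array([442.8,  53.2,   0. ])]
```

Left edge of the block puts the pivot at Y ≈ 12.6. The blade's middle plane is at Y ≈ 17, so about 4.3 mm remain.

```bash
python3 -m creep '{"translation":[[-0.1,2,0],[-0.2,4.3,0],[-0.2,4.3,0],[-0.2,4.3,0],[-0.2,4.3,0]],"yaw":[0,0,0,0,0],"gripper":[255,255,255,255,255]}'
python3 - <<'E'
from h import *
import pickle
yaw=.054
Rj=np.array([[np.cos(yaw),-np.sin(yaw),0],[np.sin(yaw),np.cos(yaw),0],[0,0,1]])
d={n:cam(n) for n in('scene','top')};pickle.dump(d,open('c4.pkl','wb'))
a=np.hstack([cv2.resize(d['scene']['pixels'][205:265,290:340],(500,600),interpolation=2)])
cv2.imwrite('pics/g5.png',a[:,:,::-1])
J=cloud(d['scene'])@Rj*1000
m=(J[...,2]>44)&(J[...,2]<51)&(J[...,0]>466)&(J[...,0]<510)&(J[...,1]>-20)&(J[...,1]<80)
print(np.percentile(J[m][:,1],[1,5,50,95,99]).round(1)); print(ctrl.get_obs()['ee_pos'], ctrl.get_obs()['ee_pos']@Rj)
m=(J[...,0]>509)&(J[...,0]<524)&(J[...,2]>36)&(J[...,2]<50)&(abs(J[...,1]-15)<20)
print('pointer pts',J[m].round(1))
E
```

```text
time_s: 12.75
ee_pos: [0.4391, 0.0805, 0.083]
eef_rot: [3.141, -0.0, 0.056]
force: [0.9, -3.7, -1.0]
grip_width: 0.0177
[-16.4 -10.9  14.9  36.9  37.9]
[0.43916162 0.08053611 0.08302466] [0.44286831 0.05671551 0.08302466]
pointer pts [[509.5   2.3  48.8]
 [509.    5.   49.3]
 [509.1  -3.1  40.5]
 [509.1   2.4  43.2]
 [510.1   5.4  46. ]
 [511.5   8.4  49.6]
 [509.1  13.4  48.4]
 [511.6   3.2  42.3]
 [511.    5.8  42.6]
 [510.    8.3  42.3]
 [510.1  13.8  45. ]
 [510.9  16.7  47.7]
 [510.1  19.3  47.6]
 [512.    6.2  39.2]
 [510.    8.5  37.3]
 [514.2  14.9  46.7]
 [513.4  17.5  46.7]
 [509.1  19.4  41.2]
 [509.8  22.2  43.6]
 [511.8  25.3  48.1]
 [515.2  15.3  43.4]
 [513.8  17.8  42.5]
 [509.3  25.1  39.2]
 [509.9  28.   41.4]
 [509.5  30.6  42.1]
 [522.   17.   49.5]
 [510.3  28.3  37.1]
 [522.   17.2  44.5]]
```

View pics/g5.png

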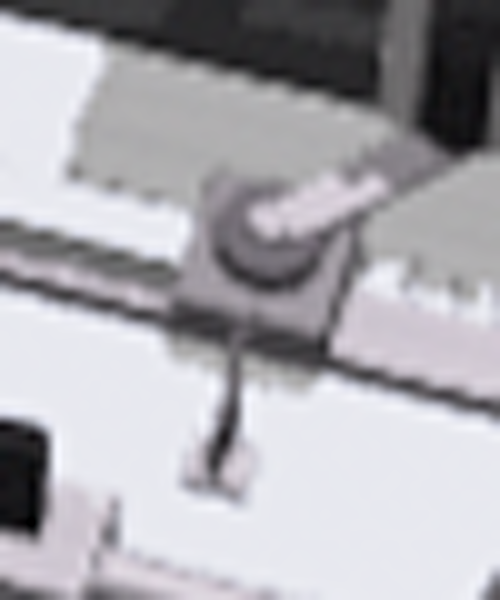

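The pointer (crop (237,350)) and blade (230,400-460) now form one line. Cloud values are about 16.3 for the pointer and 17 for the blade. Next I'll swing the lever in stages along its arc, turning the tool with it.

```bash
cat > chk.py <<'E'
from h import *
yaw=.054
Rj=np.array([[np.cos(yaw),-np.sin(yaw),0],[np.sin(yaw),np.cos(yaw),0],[0,0,1]])
J=cloud(cam('scene'))@Rj*1000
m=(J[...,2]>44)&(J[...,2]<51)&(J[...,0]>466)&(J[...,0]<510)&(J[...,1]>-20)&(J[...,1]<60)
e=J[m][:,1]; print('block left edge',np.percentile(e,[95,99]).round(1),'pivot ~',(np.percentile(e,99)-22).round(1))
m=(J[...,0]>512.5)&(J[...,0]<519)&(J[...,2]>36)&(J[...,2]<47.5)&(abs(J[...,1]-16)<12)
print('pointer',J[m].round(1).tolist())
o=ctrl.get_obs();print('tcp jig',(o['ee_pos']@Rj*1000).round(1),'q',o['qpos'].round(2))
E
python3 -m creep '{"translation":[[2.5,2.8,0],[5.2,5.5,0],[8.75,8.6,0],[12.1,11.1,0],[12.1,11.1,0]],"yaw":[-0.05,-0.11,-0.18,-0.25,-0.25],"gripper":[255,255,255,255,255]}' 30 && python3 chk.py
```

```text
time_s: 13.27
ee_pos: [0.4511, 0.0918, 0.083]
eef_rot: [3.141, 0.001, -0.197]
force: [-3.6, -3.5, 2.9]
grip_width: 0.0176
block left edge [37.6 38.1] pivot ~ 16.1
pointer [[513.8, 14.8, 46.0], [514.7, 15.2, 42.7], [512.5, 26.0, 39.4]]
tcp jig [455.3  67.2  82.9] q [ 0.12  0.28  1.91 -0.    0.95  1.89]
```

```bash
python3 -m creep '{"translation":[[4,2.8,0],[7.8,5.1,0],[12,6.9,0],[16.3,8.4,0],[16.3,8.4,0]],"yaw":[-0.08,-0.15,-0.22,-0.3,-0.3],"gripper":[255,255,255,255,255]}' && python3 chk.py
```

```text
time_s: 13.73
ee_pos: [0.4672, 0.1, 0.0829]
eef_rot: [3.14, 0.001, -0.495]
force: [-5.0, -4.1, 4.1]
grip_width: 0.0176
block left edge [37.2 39.4] pivot ~ 17.4
pointer [[513.7, 14.8, 45.9]]
tcp jig [471.7  74.6  82.9] q [ 0.13  0.32  1.86 -0.    0.96  2.2 ]
```

```bash
python3 -m creep '{"translation":[[4,1.1,0],[7.8,2,0],[11.9,2.6,0],[16,3,0],[16,3,0]],"yaw":[-0.06,-0.12,-0.18,-0.2,-0.2],"gripper":[255,255,255,255,255]}' && python3 -m creep '{"translation":[[0,0,0],[0,0,0]],"yaw":[0,0],"gripper":[255,255]}' && python3 chk.py
```

```text
time_s: 14.2
ee_pos: [0.4825, 0.1028, 0.0828]
eef_rot: [3.139, 0.003, -0.691]
force: [-4.5, -3.9, 4.6]
grip_width: 0.0179
time_s: 14.37
ee_pos: [0.4822, 0.1026, 0.0829]
eef_rot: [3.139, 0.003, -0.689]
force: [-3.2, -4.6, 2.0]
grip_width: 0.0173
block left edge [36.  37.1] pivot ~ 15.1
pointer [[513.4, 14.7, 45.4], [513.5, 9.5, 38.0], [515.0, 15.3, 43.0], [518.9, 16.6, 39.5]]
tcp jig [487.1  76.4  82.9] q [0.14 0.35 1.82 0.   0.98 2.39]
```

I can't tell yet whether it's at the stop, so I'll press another couple of mm in x and watch the force.

```bash
python3 -m creep '{"translation":[[1,0.5,0],[2,0.5,0],[2,0.5,0]],"yaw":[0,0,0],"gripper":[255,255,255]}'; python3 -m creep '{"translation":[[1,0.3,0],[2,0.3,0],[2,0.3,0]],"yaw":[0,0,0],"gripper":[255,255,255]}'
python3 - <<'E'
exec(open('chk.py').read())
d=cam('scene')
cv2.imwrite('pics/g6.png',cv2.resize(d['pixels'][200:265,270:350],(800,600),interpolation=2)[:,:,::-1])
E
```

```text
time_s: 14.67
ee_pos: [0.483, 0.1028, 0.0827]
eef_rot: [3.136, 0.005, -0.687]
force: [-12.3, -4.5, 7.5]
grip_width: 0.0174
time_s: 14.92
ee_pos: [0.4832, 0.1029, 0.0826]
eef_rot: [3.133, 0.008, -0.685]
force: [-16.7, -5.1, 12.0]
grip_width: 0.0174
block left edge [35.5 36.6] pivot ~ 14.6
pointer []
tcp jig [488.   76.6  82.7] q [0.14 0.36 1.81 0.   0.99 2.39]
```

View pics/g6.png

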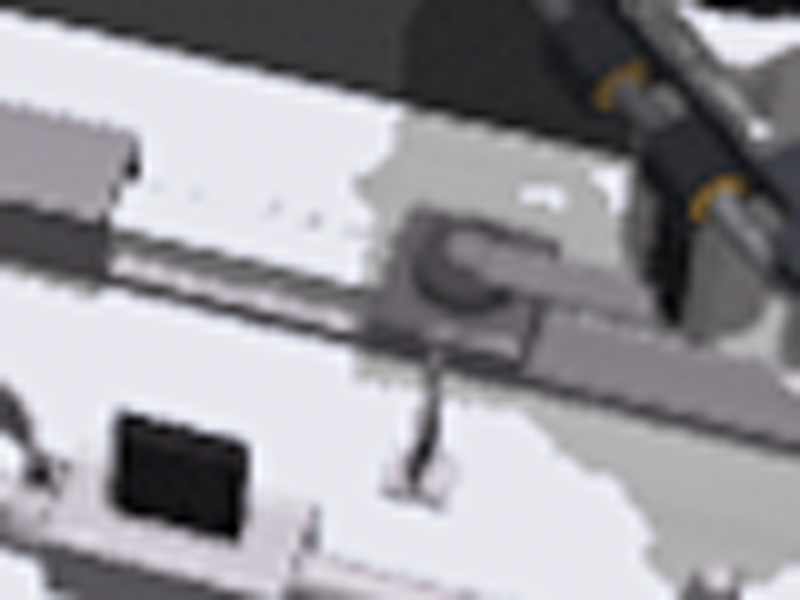

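The lever is against its stop: 17 N reaction, and the bar runs parallel to the guide bar. The pointer is still in line with the blade at crop (435,355) to (430,400), and TCP Y - 60 = 16.6 against the mark at about 17. I'll hold briefly and hand in.

```bash
python3 -m creep '{"translation":[[0,0,0],[0,0,0],[0,0,0]],"yaw":[0,0,0],"gripper":[255,255,255]}' && python3 -c "
from station import ctrl
print(ctrl.hand_in())"
```

```text
time_s: 15.27
ee_pos: [0.4828, 0.1028, 0.0828]
eef_rot: [3.133, 0.009, -0.683]
force: [-5.2, -3.7, 5.9]
grip_width: 0.0173
the job is handed in; nothing more can be done
None
```

The job is handed in at 15.3 s, still gripping the knob with the lever closed. No verdict was reported.

**Hanger:** I hooked it over the rail about 150 mm left of the stop ring and slid it right until it touched the ring with 4.6 N. I let go and backed off. The picture after that shows it upright against the ring, with the tab centre at about 36 mm from the ring's centre (35 mm is touching).

**Leg and lever:** I pulled the leg out by the knob to the mark and swung the lever along its arc to its stop, where it pushed back with about 17 N. That push eased to about 5 N before I handed in. The set grip is 30 N, with the fingers at 17.3 mm on the 18 mm knob.

**Last checks on the mark:** The picture shows the pointer in line with the blade. Worked back from the knob position, the pointer is at 16.6 mm against the mark at about 17 mm in jig y. The block-edge depth estimate disagreed, giving 14.6 mm, but it is noisier. Both are within the 6 mm allowed.

The jug and cup were nowhere near the arm's path. The cutter ring and nozzle were in place in the picture after the hanger was released. I did not measure any of the four again at the end.

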